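Set an emblem in the hand press

TASK

Bond the chrome emblem with the hand press: push the carriage with the emblem all the way in under the plunger, and swing the lock lever by its peg fully forward, away from you, so that the plunger is free. Ease the plunger down to its soft first stop, where the pad rests on the emblem, and pause there about a second; then press on to the stiff second stop, hold it about a second, and let the plunger come all the way up again. Leave the carriage in, the lever forward, the emblem in its nest, and do not shift the paint can, jar or tape standing round the press.

Things in the scene. Friction and masses are not known exactly. Their poses are not given: they have to be found in the camera images.
- press: Grey bench hand press, fixed to the table. Origin on the table top under the plunger's axis; its x points to the column at the back, its y along the carriage's slide (pushed-in direction), z up. Base plate 165 x 290 x 16 mm (x -55 to +110, y -205 to +85 mm); column x 66 to 108 mm; head 62 mm wide, x -37 to +108 mm, from z 85 to 125 mm. Only the plunger cap and the lock stand above z 125 mm.
- carriage (a joint): Slide of the aluminium carriage along the press's +y, m: 0 = pulled out (start), 0.10 = fully in against its stop, the emblem under the pad. Friction about 2 N holds it anywhere.
- tab_top (a point): Centre of the top of the carriage's upright black end tab, z 77 mm, moves with the carriage. The tab is 44 mm wide (press x), 14 mm thick (press y), and stands 43 mm above the steel strip at its foot (z 34 mm); it can be pinched across its thickness or pushed. It lies 115 mm toward press -y from the nest's centre.
- nest (a point): Centre of the floor (z 30 mm) of the nest on the carriage: a shallow rim 6 mm high, inside 44 mm (x) by 98 mm (y). Moves with the carriage; fully in, it lies under the plunger's axis.
- emblem: Chrome winged car emblem 36 x 90 x 14 mm (wings 9 mm thick), lying loose in the nest, its length along the press's y; origin at the centre of its underside.
- lock (a joint): Steel lock lever on top of the head, turning about a vertical pivot, rad: 0 = locked (its tongue is under the plunger cap and blocks it), 1.1 = fully forward, the plunger free. It grows as the peg end moves from press +y toward press +x (away from the robot, clockwise seen from above). The start is 0 to 0.08. Friction about 1.2 N at the peg keeps it where it is left.
- peg_top (a point): Centre of the top of the upright black peg of the lock lever, z 188.5 mm: diameter 16 mm, standing 27 mm above the lever's bar (bar top z 161.5 mm), 50 mm from the pivot. Moves with the lever.
- lock_pivot (a point): Top of the lock's pivot, z 165.5 mm, at press x 0, y 58 mm; the peg moves round it on a circle of 50 mm radius.
- cap_top (a point): Centre of the top of the black mushroom plunger cap, diameter 54 mm (flat to 44 mm), z 179 mm at rest; moves with the cap. The cap goes straight down: about 20 mm against a soft spring (2 to 4 N) to the first stop, where the pad meets the emblem; it stays there up to about 6 N; then 10 mm more against a stiff spring (6 to 13 N) to the solid second stop, about 30 mm down in all. It springs back up when let go.
- pad (a joint): Travel of the pad (on the plunger's stem) downward, m: 0 = up, about 0.020 = resting on the emblem (first stop); 0.026 at most when nothing lies under it.
- plunger_cap (a joint): Travel of the cap against the stiff spring, relative to the stem, m: 0 until the first stop, 0.010 at the second stop.
- paint_can: Small enamel can with blue and red label and brown drips, diameter 64 mm, height 61 mm, standing behind the carriage; origin at the centre of its underside. A bystander.
- silver_jar: Small white jar with a silver lid, diameter 53 mm, height 44 mm, standing in front of the press; origin at the centre of its underside. A bystander.
- blue_tape: Roll of narrow blue tape lying flat, diameter 66 mm, height 10 mm, in front of the press; origin at the centre of its underside. A bystander.
Not all that is in view belongs to the job. What is shaped like the emblem but black or turquoise is not meant.

How it is judged:
By the outcome, as a careful person would: the job done as asked, in the order asked, and still so for the second after the job is handed in, with the robot touching nothing.
It also fails if it takes over 64 s, if anything falls off the work surface, if the arm or the gripper's body presses on something with over 40 N, if the wrist force passes 120 N, or if a joint passes its speed limit or range.

ROBOT

A 6-joint arm with a two-finger parallel gripper is mounted at the origin on a cart in front of the work surface, level with it; the furniture and walls round the work are solid. World frame = base frame: x ahead of the robot, y to its left, z up, the work surface at z = 0. Lengths are in mm, angles in rad, forces in N, time in s.
With the tool pointing down it reaches from about 300 to 750 mm from the base axis. Payload 8.5 kg.
Tool frame: the origin (TCP) lies on the mounting face of the last link; the fingertips stand ahead of it and the grasp point (between the pads) lies 155 mm ahead of it (env.finger_overhang is the z of the fingertips in the tool frame, in mm); z points along the fingers, x is the direction in which the jaws open and shut, and the axes are right-handed (so a half turn about z gives the same grasp; the last joint's range is limited). The gripper opens to 85 mm and grips with 20 to 120 N. Pads are 22 mm wide; open, the fingers measure 114 mm over their backs; the gripper's body (76 mm by 85 mm) begins 54 mm behind the grasp point. The pads swing forward as they close: fully open they stand 13 mm farther back than shut.
Start: joints at [-1.471, 0.381, 1.297, -0, 1.464, -0.215], TCP at [170.289, -522.957, 404.722] pointing down, gripper open.
Joint ranges: [-3.11, 3.11], [-0.89, 2.33], [0.22, 2.48], [-1.42, 4.56], [0.17, 2.85], [-2.88, 2.88]. Speed limits (rad/s): [2.39, 2.39, 3.14, 3.14, 3.14, 3.14].

INTERFACE

Orientations are given as a unit quaternion [w, x, y, z].
In Python, from cell import env gives the robot as it stands.
- The arm moves only by the shell command python3 -m creep 'ROWS'. ROWS is JSON, a list of rows, each a list of 7 numbers: the shift along the tool's x, y, z in mm, then the turn, a rotation vector about the tool's x, y, z in rad, then the finger opening in mm, from 0 to 85.4. In form: [[x, y, z, wx, wy, wz, gripper], ...]. A call has exactly 8 rows; each row is the pose to reach, as a shift and turn from the pose commanded when the call began, along the tool's axes at that moment; what a row does not reach only later rows make up. A row lasts 1/12 s, in which the tool goes at most 41.7 mm and 7.16 degrees, less where a joint would pass 70% of its speed; a pose out of reach is approached as far as the arm can. A call with a gripper value outside its range is refused whole. The fingers move at their own pace and stop on an object; the grip force is fixed at half the most. Time passes only in rows, so rows that repeat a pose let the fingers close, or fill a call up. It gives the time, the measured TCP pose, the force and the opening at its end, in the units of the state.
- env.read_state(): the state, without advancing time (a new reading comes with each control period).
- env.camera(name): name is "side" or "top"; returns a dict with "color" (400x640x3 uint8, red, green, blue), "camera_matrix" (3x3 intrinsics, pixels), "world_to_cam" (4x4, takes a point from world to camera coordinates). Camera axes: x right, y down, z forward; pixel columns grow to the right and rows downward; lengths in mm; the calibration is good to about 2 mm. A picture is of the moment at which its call begins. There is no depth.
- env.hand_in(): hands the job in, once; it reports no verdict.
Trained networks look in a picture, given as the dict that the camera call returned (one of the last four; its "shot" number tells which), for a name from the list of things; names that differ only in an ending like _2 or _b are one class to them, and where a whole thing is asked for, a point or a joint stands for the part that bears it (a point fixed in the world has none). Each returns a list of dicts, best first, with "score" (0 to 1); they miss things now and then, are a little off and sometimes report something else, mostly with a low value. They report only what shows in the picture. A call takes as long as a camera call. They do not tell look-alikes from the thing itself.
- env.outline_of(picture, label): "region" (400x640 bool, what is visible of it) and "rect" ([left, top, right, bottom] in pixels, round what is visible of it).
The state is a dict: "time_s": time; "joint_pos": joint angles; "joint_vel": joint speeds; "tau": joint torques, N m; "tcp_pos": TCP position; "orientation": TCP orientation; "wrist_force": force on the tool from outside, world axes, zero at the start; "ft_torque": the same for the moment, N m; "opening": opening from 0.0 (shut) to 1.0 (fully open).
Only numpy, scipy, OpenCV 4.12 (cv2) and the standard library are available. Lean on these libraries where they do the work, as an engineer would, in place of code of your own. Each camera call takes 0.05 s, during which the arm holds its last target.

## Working session

There is one attempt and no reset: what is moved stays moved. The work goes in short steps, Python scripts to look and compute and a shell command to move; the robot and the scene stay as the last step left them, time stands still between calls to the robot, and variables do not carry over. Pictures are saved under pics/ and viewed, and the job is handed in when it is done.

```bash
ls; mkdir -p pics
cat > h.py <<'E'
import numpy as np, cv2
from cell import env
def save(p,name): cv2.imwrite('pics/'+name,p["color"][:,:,::-1])
def proj(p,X):
    X=np.asarray(X,float); c=p["world_to_cam"]@np.append(X,1); u=p["camera_matrix"]@c[:3]; return u[:2]/u[2]
def back(p,uv,z):
    W=np.array(p["world_to_cam"]);K=np.array(p["camera_matrix"]);R=W[:3,:3];t=W[:3,3]
    d=R.T@np.linalg.solve(K,[uv[0],uv[1],1]); o=-R.T@t
    return o+d*(z-o[2])/d[2]
E
python3 - <<'E'
from h import *
for n in("side","top"):
    p=env.camera(n); save(p,n+"0.png"); print(n,p["camera_matrix"],p["world_to_cam"])
    for l in ["press","carriage","tab_top","nest","emblem","lock","peg_top","cap_top","paint_can","silver_jar","blue_tape"]:
        try: print(l,[(round(r["score"],2),r["rect"]) for r in env.outline_of(p,l)][:4])
        except Exception as e: print(l,e)
s=env.read_state();print(s, env.finger_overhang)
E
```

```text
pics
side [[473.50283955   0.         322.09804303]
 [  0.         473.50283955 201.6656081 ]
 [  0.           0.           1.        ]] [[ 9.80531811e-01 -1.95612314e-01 -1.71228039e-02 -5.55223058e+02]
 [-8.62534900e-02 -3.50731256e-01 -9.32495534e-01  1.81728267e+02]
 [ 1.76402107e-01  9.15818436e-01 -3.60775399e-01  1.03978406e+03]
 [ 0.00000000e+00  0.00000000e+00  0.00000000e+00  1.00000000e+00]]
press [(0.72, [295.9, 164.7, 376.3, 293.2])]
carriage [(0.87, [310.6, 247.0, 340.5, 293.1])]
tab_top [(0.75, [307.1, 244.3, 339.0, 289.7])]
nest [(0.88, [310.9, 245.0, 341.2, 290.8])]
emblem [(0.71, [261.9, 312.6, 293.3, 335.4]), (0.64, [237.4, 279.3, 270.9, 293.4]), (0.6, [435.2, 301.8, 469.2, 323.8]), (0.51, [315.0, 244.5, 329.1, 261.8])]
lock []
peg_top [(0.44, [311.6, 163.8, 326.2, 190.6])]
cap_top [(0.54, [308.7, 178.8, 331.3, 191.3])]
paint_can [(0.83, [390.4, 245.1, 419.2, 282.4]), (0.6, [309.5, 245.5, 340.4, 292.6])]
silver_jar [(0.58, [268.3, 214.1, 291.1, 240.2])]
blue_tape []
top [[427.2084779    0.         313.26972616]
 [  0.         427.2084779  201.56435711]
 [  0.      
[... 949 characters left out ...]
nt_pos': array([-1.47133740e+00,  3.80585758e-01,  1.29740160e+00, -4.39987502e-05,
        1.46360536e+00, -2.15345036e-01]), 'joint_vel': array([-1.31164259e-03, -8.59893213e-05,  1.68939656e-03,  1.05340672e-03,
        1.25677989e-04, -5.54910218e-04]), 'tau': array([ 7.16744562e-04, -4.48325551e+01, -2.31461799e+01, -9.06153582e-05,
        5.52611782e-04,  1.65980578e-05]), 'tcp_pos': array([ 170.26494858, -522.95854363,  404.72951363]), 'orientation': array([ 1.45227746e-05,  8.09207806e-01, -5.87522532e-01, -1.63561264e-05]), 'wrist_force': array([-0.21380694, -0.31200269,  0.38306326]), 'ft_torque': array([ 0.01249434, -0.0424672 ,  0.0349883 ]), 'opening': 0.9988554194938293} 173.4
```

View pics/side0.png

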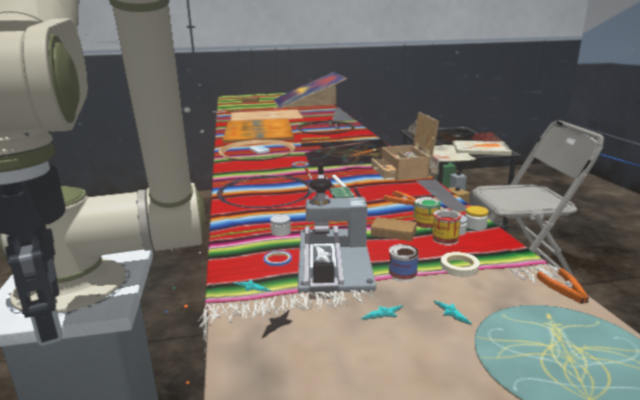

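View pics/top0.png

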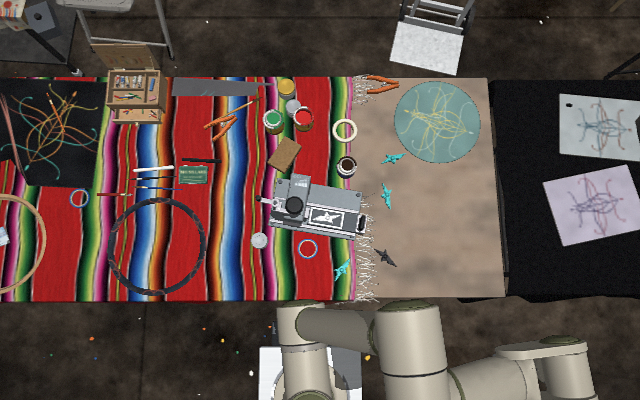

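Run:
```python
import cv2
t=cv2.imread('pics/top0.png')[145:285,240:385]; cv2.imwrite('pics/top0c.png',cv2.resize(t,None,fx=4,fy=4,interpolation=cv2.INTER_CUBIC))
t=cv2.imread('pics/side0.png')[155:345,225:475]; cv2.imwrite('pics/side0c.png',cv2.resize(t,None,fx=3,fy=3,interpolation=cv2.INTER_CUBIC))
```

```text
(no output)
```

View pics/top0c.png

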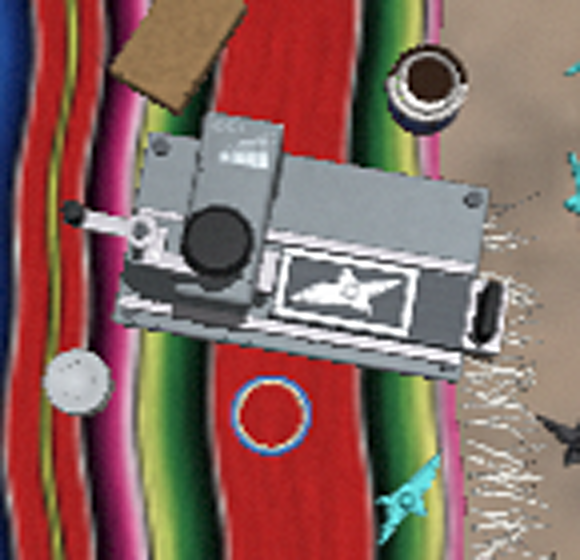

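View pics/side0c.png

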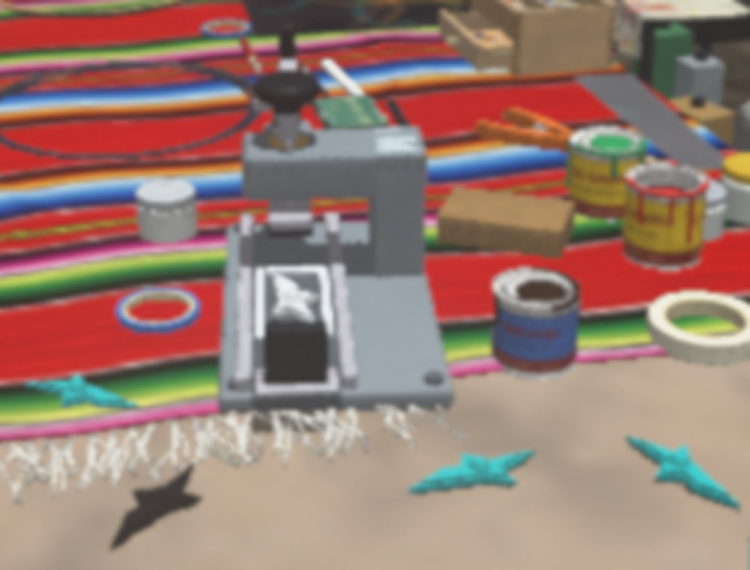

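```bash
cat > fit.py <<'E'
from h import *
from scipy.optimize import least_squares
def P(q,x,y,z):
    c,s=np.cos(q[2]),np.sin(q[2]); return np.array([q[0]+c*x-s*y,q[1]+s*x+c*y,z])
E
python3 - <<'E'
from fit import *
pt=env.camera("top"); ps=env.camera("side")
obs=[(pt,(294,205.2),(0,0,179)),(pt,(258.2,198.2),'peg'),(pt,(275.7,202.7),(0,58,165.5)),(pt,(326.7,217.5),(0,-100,36)),(pt,(362,222.3),(0,-215,77)),
(pt,(301.5+310*0,0),None),
(ps,(320.3,183),(0,0,179)),(ps,(321,166.5),'peg')]
obs=[o for o in obs if o[2] is not None]
for p,uv,m in obs:
    if p is pt: print(m,back(p,uv,188.5 if m=='peg' else m[2]).round(1))
def pt_m(q,m):
    return P(q,50*np.sin(q[3]),58+50*np.cos(q[3]),188.5) if isinstance(m,str) else P(q,*m)
def f(q): return np.concatenate([proj(p,pt_m(q,m))-uv for p,uv,m in obs])
# theta: press y points to world +y mostly
r=least_squares(f,[430,50,0,0.04],loss='soft_l1')
print(r.x,f(r.x).reshape(-1,2).round(1)); q=r.x
np.save('q.npy',q)
for n,m in dict(cap=(0,0,179),piv=(0,58,165.5),tab=(0,-215,77),nest=(0,-100,30)).items(): print(n,P(q,*m).round(1))
print('peg',pt_m(q,'peg'))
I=pt["color"].copy()
img=I[:,:,::-1].copy();S=4;img=cv2.resize(img[145:285,240:385],None,fx=S,fy=S)
imgs=cv2.resize(ps["color"][155:345,225:475,::-1],None,fx=3,fy=3)
def draw(pts):
    for im,p,o,k in((img,pt,(240,145),4),(imgs,ps,(225,155),3)):
        a=[((proj(p,P(q,*x))-o+.5)*k).round().astype(int).tolist() for x in pts]
        cv2.polylines(im,[np.array(a)],True,(0,255,0),1)
draw([(-55,-205,16),(110,-205,16),(110,85,16),(-55,85,16)])
draw([(-37,-31,125),(108,-31,125),(108,31,125),(-37,31,125)])
draw([(-22,-222,77),(22,-222,77),(22,-208,77),(-22,-208,77)])
draw([(-22,-149,36),(22,-149,36),(22,-51,36),(-22,-51,36)])
draw([(27*np.cos(a),27*np.sin(a),177) for a in np.linspace(0,6.28,30)])
cv2.imwrite('pics/ft.png',img);cv2.imwrite('pics/fs.png',imgs)
for l,h,uv in (("can",61,(347.5,166)),("jar",44,(259.5,239.5)),("tape",10,(307.7,248.7))): 
    w=back(pt,uv,h);c,s=np.cos(q[2]),np.sin(q[2]);d=w[:2]-q[:2];print(l,w.round(),'press',(c*d[0]+s*d[1]).round(),(-s*d[0]+c*d[1]).round())
E
```

```text
(0, 0, 179) [569.8  46.5 179. ]
peg [589.1 149.9 188.5]
(0, 58, 165.5) [579.8 101.  165.5]
(0, -100, 36) [554.1 -53.7  36. ]
(0, -215, 77) [ 532.6 -162.7   77. ]
[4.61698061e+02 4.54979113e+01 3.05263252e-01 1.33739268e+00] [[  0.2  37.1]
 [  7.5  35. ]
 [ -0.5  46.1]
 [ -1.   19.2]
 [ -1.    2. ]
 [-47.6   1. ]
 [-41.5   2.7]]
cap [461.7  45.5 179. ]
piv [444.3 100.8 165.5]
tab [ 526.3 -159.6   77. ]
nest [491.8 -49.9  30. ]
peg [487.18615946 126.46605355 188.5       ]
can [ 719. -122.   61.] press 195.0 -237.0
jar [483. 161.  44.] press 55.0 104.0
tape [456.   8.  10.] press -17.0 -34.0
```

View pics/ft.png

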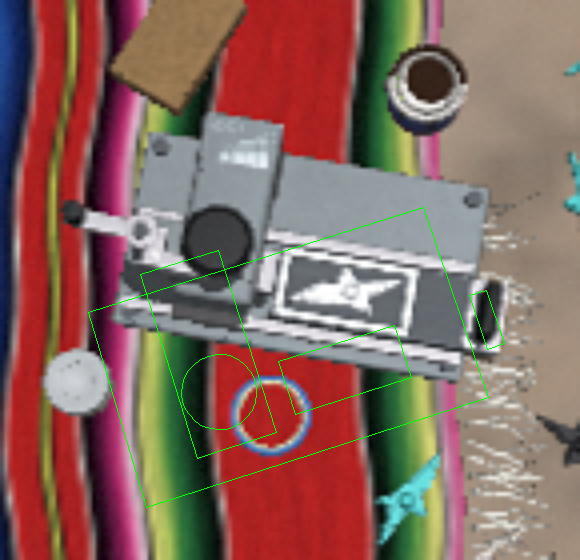

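View pics/fs.png

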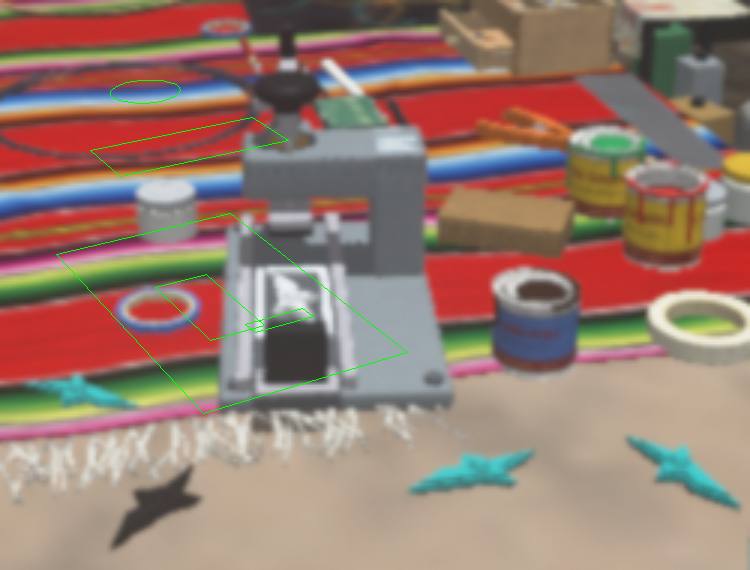

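Local minimum from a bad start; use a linear loss and a better initial guess.

```bash
cat > run2.py <<'E'
from fit import *
pt=env.camera("top"); ps=env.camera("side")
obs=[(pt,(294,205.2),(0,0,179)),(pt,(258.2,198.2),'peg'),(pt,(275.7,202.7),(0,58,165.5)),(pt,(326.7,217.5),(0,-100,36)),(pt,(362,222.3),(0,-215,77)),
(ps,(320.3,183),(0,0,179)),(ps,(321,166.5),'peg')]
def pt_m(q,m):
    return P(q,50*np.sin(q[3]),58+50*np.cos(q[3]),188.5) if isinstance(m,str) else P(q,*m)
def f(q): return np.concatenate([proj(p,pt_m(q,m))-uv for p,uv,m in obs])
r=least_squares(f,[570,46,-0.17,0.04])
print(r.x,f(r.x).reshape(-1,2).round(1).tolist()); q=r.x
np.save('q.npy',q)
for n,m in dict(cap=(0,0,179),piv=(0,58,165.5),tab=(0,-215,77),nest=(0,-100,30)).items(): print(n,P(q,*m).round(1))
print('peg',pt_m(q,'peg'))
S=4;img=cv2.resize(pt["color"][145:285,240:385,::-1],None,fx=S,fy=S)
imgs=cv2.resize(ps["color"][155:345,225:475,::-1],None,fx=3,fy=3)
def draw(pts):
    for im,p,o,k in((img,pt,(240,145),4),(imgs,ps,(225,155),3)):
        a=[((proj(p,P(q,*x))-o+.5)*k).round().astype(int).tolist() for x in pts]
        cv2.polylines(im,[np.array(a)],True,(0,255,0),1)
draw([(-55,-205,16),(110,-205,16),(110,85,16),(-55,85,16)])
draw([(-37,-31,125),(108,-31,125),(108,31,125),(-37,31,125)])
draw([(-22,-222,77),(22,-222,77),(22,-208,77),(-22,-208,77)])
draw([(-22,-149,36),(22,-149,36),(22,-51,36),(-22,-51,36)])
draw([(27*np.cos(a),27*np.sin(a),177) for a in np.linspace(0,6.28,30)])
cv2.imwrite('pics/ft2.png',img);cv2.imwrite('pics/fs2.png',imgs)
for l,h,uv in (("can",61,(347.5,166)),("jar",44,(259.5,239.5)),("tape",10,(307.7,248.7))): 
    w=back(pt,uv,h);c,s=np.cos(q[2]),np.sin(q[2]);d=w[:2]-q[:2];print(l,w.round(),'press',(c*d[0]+s*d[1]).round(),(-s*d[0]+c*d[1]).round())
E
python3 run2.py
```

```text
[ 5.71194267e+02  4.41014510e+01 -1.79952550e-01  5.65363616e-02] [[0.8, -0.5], [0.1, -1.4], [-0.0, -0.6], [0.2, 0.3], [1.5, -0.1], [-1.1, -2.5], [-1.2, -3.0]]
cap [571.2  44.1 179. ]
piv [581.6 101.2 165.5]
tab [ 532.7 -167.4   77. ]
nest [553.3 -54.3  30. ]
peg [593.28981085 149.77320683 188.5       ]
can [ 719. -122.   61.] press 175.0 -137.0
jar [483. 161.  44.] press -108.0 100.0
tape [456.   8.  10.] press -107.0 -56.0
```

View pics/ft2.png

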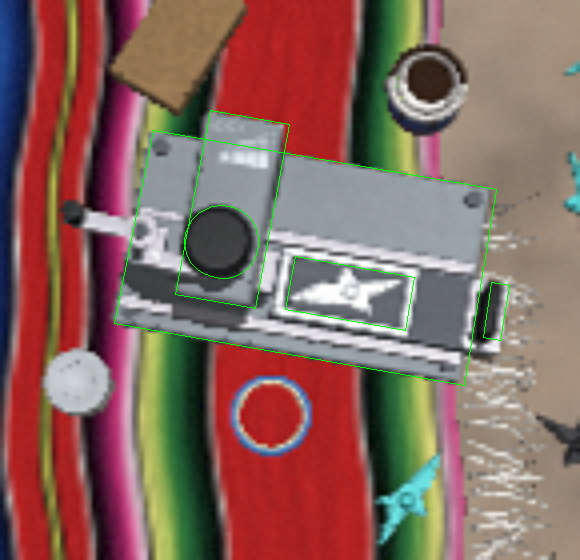

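View pics/fs2.png

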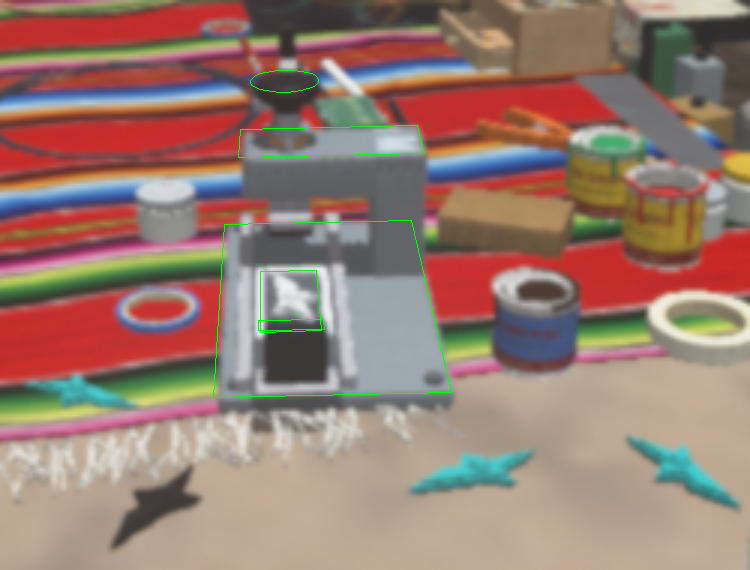

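The emblem candidates in the top view are chrome in the nest (326,217), black (385,258) and turquoise (343,269), (386,195) and (393,158). I choose the chrome one in the nest, and the crop confirms it. The press fit agrees to a few mm.

```bash
cat > g.py <<'E'
import sys
from fit import *
from scipy.spatial.transform import Rotation as R
q=np.array([570.5,45,-0.178])
def state():
    s=env.read_state(); w=s["orientation"]; return s,R.from_quat([w[1],w[2],w[3],w[0]])
def go(px,py,tipz,yaw):
    """yaw: extra clockwise angle of tool beyond tool x = press -y"""
    s,r=state(); tgt=P(q,px,py,tipz+173.4); d=r.inv().apply(tgt-s["tcp_pos"])
    a=q[2]-np.pi/2-yaw; T=R.from_matrix(np.array([[np.cos(a),np.sin(a),0],[np.sin(a),-np.cos(a),0],[0,0,-1]]))
    print('target tcp',tgt.round(1),'shift',d.round(1),'turn',(r.inv()*T).as_rotvec().round(3))
def where():
    s,r=state(); t=s["tcp_pos"]; d=t[:2]-q[:2];c,k=np.cos(q[2]),np.sin(q[2])
    print('t',s["time_s"],'press',(c*d[0]+k*d[1]).round(1),(-k*d[0]+c*d[1]).round(1),'tip z',(t[2]-173.4).round(1),'F',s["wrist_force"].round(1),'tool',r.inv().apply(s["wrist_force"]).round(1))
E
python3 -c "
from g import *
where();go(0,-255,150,0);go(0,-255,45,0)"
```

```text
t 1.4 press -293.3 -629.8 tip z 231.3 F [-0.2 -0.2  1.1] tool [ 0.2  0.2 -1.1]
target tcp [ 525.3 -206.   323.4] shift [-191.5 -435.8   81.3] turn [-0.    -0.     0.493]
target tcp [ 525.3 -206.   218.4] shift [-191.5 -435.8  186.3] turn [-0.    -0.     0.493]
```

```bash
python3 -m creep '[[-16,-36,0,0,0,0.06,0],[-32,-72,10,0,0,0.12,0],[-48,-108,20,0,0,0.18,0],[-64,-144,30,0,0,0.24,0],[-80,-180,40,0,0,0.30,0],[-96,-216,50,0,0,0.36,0],[-112,-252,60,0,0,0.42,0],[-128,-288,70,0,0,0.493,0]]'; python3 -c "
from g import *
where();go(0,-255,150,0);go(0,-255,45,0)"
```

```text
time_s: 2.07
tcp_pos: [405.7, -310.5, 334.5]
orientation: [0.0, -0.64, 0.768, -0.0]
wrist_force: [0.5, -1.2, 0.5]
opening: 0.002
t 2.0667 press -99.3 -379.1 tip z 161.1 F [ 0.5 -1.2  0.5] tool [ 1.1 -0.7 -0.5]
target tcp [ 525.3 -206.   323.4] shift [-124.4  -98.9   11.1] turn [-0.    -0.    -0.003]
target tcp [ 525.3 -206.   218.4] shift [-124.5  -98.8  116.1] turn [-0.    -0.    -0.003]
```

```bash
python3 -m creep '[[-30,-25,4,0,0,0,0],[-62,-50,11,0,0,0,0],[-93,-75,20,0,0,0,0],[-124,-99,40,0,0,0,0],[-124,-99,75,0,0,0,0],[-124,-99,105,0,0,0,0],[-124,-99,116,0,0,0,0],[-124,-99,116,0,0,0,0]]'; python3 -c "
from g import *
where()
for n in ('side','top'):
    p=env.camera(n); save(p,n+'1.png')
import cv2
a=cv2.imread('pics/top1.png')[145:285,240:440]; cv2.imwrite('pics/top1c.png',cv2.resize(a,None,fx=4,fy=4))
a=cv2.imread('pics/side1.png')[105:345,225:475]; cv2.imwrite('pics/side1c.png',cv2.resize(a,None,fx=2.4,fy=2.4))
"
```

```text
time_s: 2.73
tcp_pos: [523.6, -207.1, 215.9]
orientation: [-0.001, -0.642, 0.767, 0.003]
wrist_force: [0.3, 0.8, 0.6]
opening: 0.001
t 2.7333 press -1.5 -256.4 tip z 42.5 F [0.3 0.8 0.6] tool [-0.8 -0.2 -0.6]
```

View pics/top1c.png

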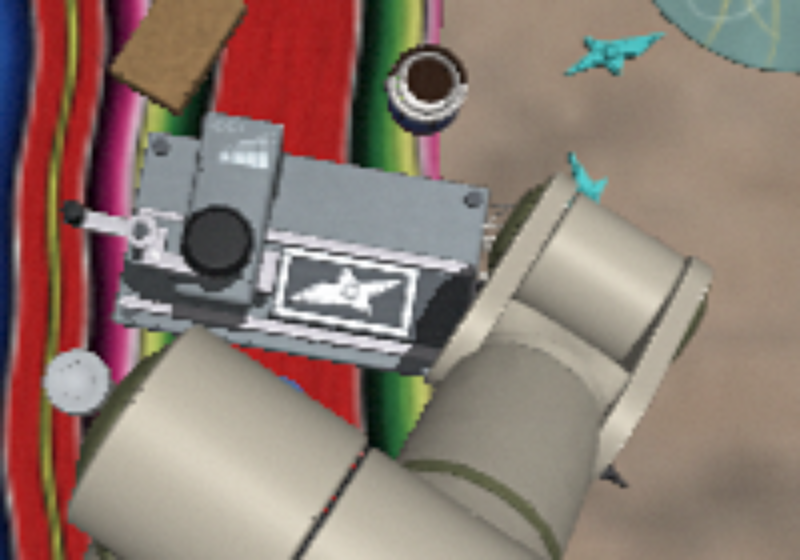

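View pics/side1c.png

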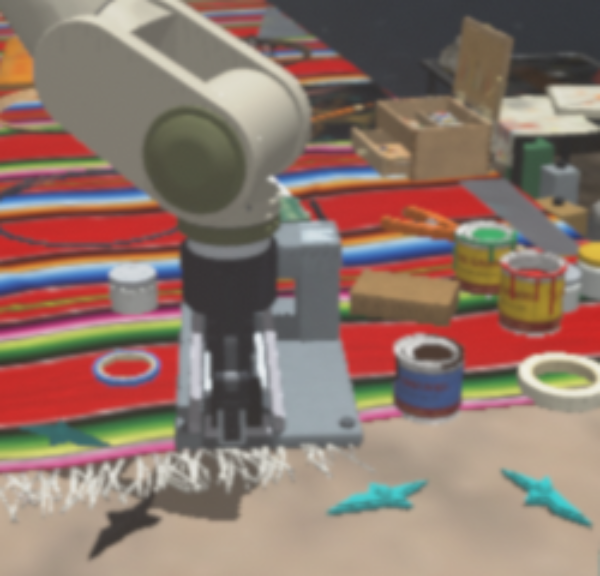

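Side view: the closed fingers stand in front of the black tab (crop 240,400), clear of it. Now I push along tool -x.

```bash
python3 -m creep '[[-9,-1,-2,0,0,0,0],[-18,-1,-2,0,0,0,0],[-27,-1,-2,0,0,0,0],[-36,-1,-2,0,0,0,0],[-45,-1,-2,0,0,0,0],[-54,-1,-2,0,0,0,0],[-63,-1,-2,0,0,0,0],[-72,-1,-2,0,0,0,0]]'; python3 -c "
from g import *
where()"; python3 -m creep '[[-8,0,0,0,0,0,0],[-16,0,0,0,0,0,0],[-22,0,0,0,0,0,0],[-27,0,0,0,0,0,0],[-31,0,0,0,0,0,0],[-35,0,0,0,0,0,0],[-38,0,0,0,0,0,0],[-40,0,0,0,0,0,0]]'; python3 -c "
from g import *
where()"
```

```text
time_s: 3.5
tcp_pos: [537.9, -135.9, 220.9]
orientation: [0.0, -0.641, 0.767, -0.0]
wrist_force: [0.5, -2.8, 2.0]
opening: 0.003
t 3.5 press -0.1 -183.9 tip z 47.5 F [ 0.5 -2.8  2. ] tool [ 2.7 -1.  -2. ]
time_s: 4.17
tcp_pos: [544.7, -97.2, 220.6]
orientation: [-0.0, -0.641, 0.767, 0.0]
wrist_force: [-0.3, -1.6, 1.2]
opening: 0.002
t 4.1667 press -0.2 -144.6 tip z 47.2 F [-0.3 -1.6  1.2] tool [ 1.7  0.1 -1.2]
```

```bash
python3 -m creep '[[-1,0,0,0,0,0,0],[-2,0,0,0,0,0,0],[-3,0,0,0,0,0,0],[-4,0,0,0,0,0,0],[-5,0,0,0,0,0,0],[-6,0,0,0,0,0,0],[-7,0,0,0,0,0,0],[-7,0,0,0,0,0,0]]'; python3 -c "
from g import *
where()"
```

```text
time_s: 4.83
tcp_pos: [545.9, -90.4, 220.6]
orientation: [-0.0, -0.641, 0.767, 0.0]
wrist_force: [-1.0, -1.0, 1.5]
opening: 0.001
t 4.8333 press -0.2 -137.6 tip z 47.2 F [-1.  -1.   1.5] tool [ 1.2  0.8 -1.5]
```

```bash
python3 -m creep '[[-1,0,0,0,0,0,0],[-2,0,0,0,0,0,0],[-3,0,0,0,0,0,0],[-4,0,0,0,0,0,0],[-5,0,0,0,0,0,0],[-5.5,0,0,0,0,0,0],[-6,0,0,0,0,0,0],[-6,0,0,0,0,0,0]]'; python3 -c "
from g import *
where()"
```

```text
time_s: 5.5
tcp_pos: [546.7, -87.1, 220.7]
orientation: [-0.002, -0.641, 0.767, -0.002]
wrist_force: [-9.4, -21.2, -0.3]
opening: -0.003
t 5.5 press -0.1 -134.2 tip z 47.3 F [ -9.4 -21.2  -0.3] tool [22.5  5.5  0.4]
```

The force rose to 22 N, so the carriage is at its stop. Back off, rise, and look.

```bash
python3 -m creep '[[5,0,0,0,0,0,0],[15,0,0,0,0,0,0],[30,0,0,0,0,0,0],[40,0,-20,0,0,0,0],[45,0,-60,0,0,0,0],[45,0,-100,0,0,0,0],[45,0,-140,0,0,0,0],[45,0,-180,0,0,0,0]]'; python3 -c "
from g import *
where();go(-23,123,210,0.55);go(-23,123,168,0.55)
for n in ('side','top'):
    p=env.camera(n); save(p,n+'2.png')
a=cv2.imread('pics/top2.png')[145:285,240:440]; cv2.imwrite('pics/top2c.png',cv2.resize(a,None,fx=4,fy=4))
a=cv2.imread('pics/side2.png')[105:345,225:475]; cv2.imwrite('pics/side2c.png',cv2.resize(a,None,fx=2.4,fy=2.4))
"
```

```text
time_s: 6.17
tcp_pos: [538.7, -129.1, 402.8]
orientation: [0.0, -0.641, 0.767, 0.0]
wrist_force: [1.0, -0.3, -0.4]
opening: -0.003
t 6.1667 press -0.5 -177.0 tip z 229.4 F [ 1.  -0.3 -0.4] tool [ 0.1 -1.1  0.4]
target tcp [569.6 170.1 383.4] shift [-300.    22.6   19.6] turn [-0.     0.001  0.55 ]
target tcp [569.6 170.1 341.4] shift [-299.9   22.6   61.6] turn [-0.     0.001  0.55 ]
```

View pics/side2c.png

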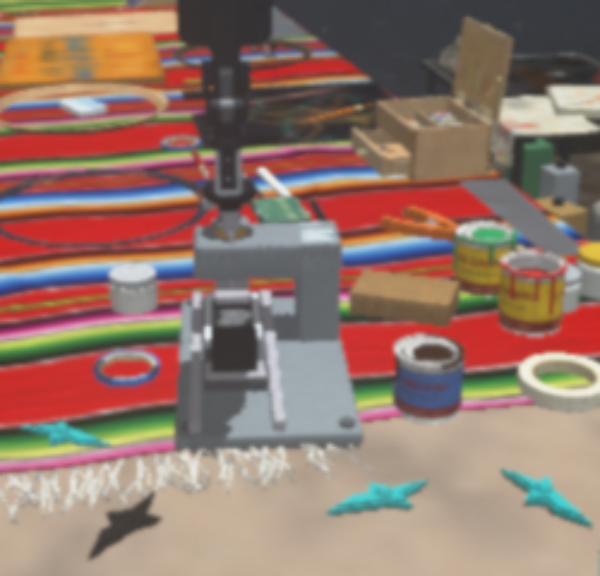

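View pics/top2c.png

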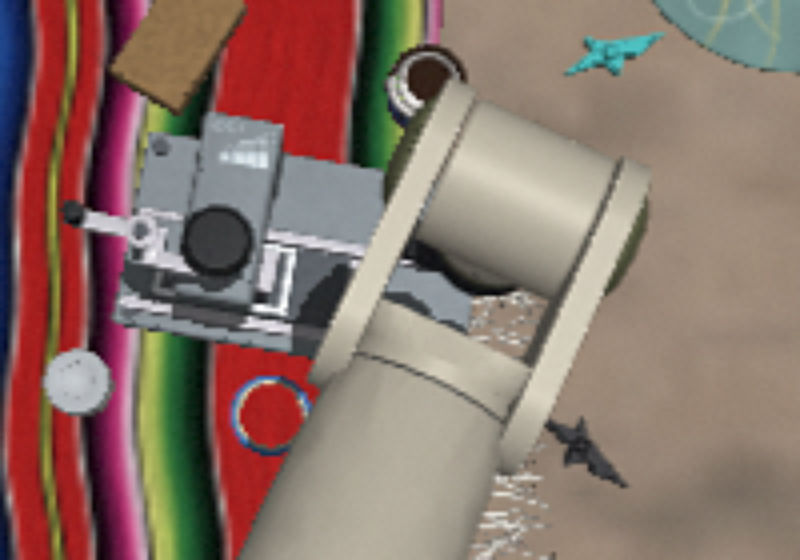

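The carriage is in and its tab sits at about side crop (233,345). Next I move to the near side of the peg.

```bash
python3 -m creep '[[-35,20,0,0,0,0.07,0],[-75,40,0,0,0,0.14,0],[-115,45,0,0,0,0.21,0],[-155,45,0,0,0,0.28,0],[-195,40,0,0,0,0.35,0],[-235,30,0,0,0,0.42,0],[-270,23,0,0,0,0.48,0],[-300,23,10,0,0,0.55,0]]'; python3 -c "
from g import *
where();go(-23,123,168,0.55)"
```

```text
time_s: 6.93
tcp_pos: [570.6, 172.6, 391.5]
orientation: [0.002, -0.408, 0.913, -0.0]
wrist_force: [-0.2, -0.5, 0.0]
opening: 0.001
t 6.9333 press -22.5 125.6 tip z 218.1 F [-0.2 -0.5  0. ] tool [ 0.5 -0.1 -0.1]
target tcp [569.6 170.1 341.4] shift [ 2.7 -0.9 50.1] turn [-0.002  0.003 -0.002]
```

```bash
python3 -m creep '[[0,0,12,0,0,0,0],[0,0,28,0,0,0,0],[0,0,40,0,0,0,0],[0,0,46,0,0,0,0],[0,0,50,0,0,0,0],[0,0,50,0,0,0,0],[0,0,50,0,0,0,0],[0,0,50,0,0,0,0]]'; python3 -c "
from g import *
where()
s,r=state(); a=.3
for l in (0.05,.2,.4,.6,.8,1.0,1.1,1.15):
    # peg pos and finger centre: behind along push dir 0.55 by 19
    c=np.array([50*np.sin(l),58+50*np.cos(l)])-19*np.array([np.cos(.55),-np.sin(.55)])
    print(l); go(c[0],c[1],168,0.55)
for n in ('side','top'):
    p=env.camera(n); save(p,n+'3.png')
a=cv2.imread('pics/top3.png')[145:285,240:440]; cv2.imwrite('pics/top3c.png',cv2.resize(a,None,fx=4,fy=4))
a=cv2.imread('pics/side3.png')[85:325,225:475]; cv2.imwrite('pics/side3c.png',cv2.resize(a,None,fx=2.4,fy=2.4))
"
```

```text
time_s: 7.6
tcp_pos: [569.7, 170.2, 341.5]
orientation: [0.001, -0.409, 0.913, -0.0]
wrist_force: [-0.6, -0.5, 0.6]
opening: 0.004
t 7.6 press -22.9 123.0 tip z 168.1 F [-0.6 -0.5  0.6] tool [ 0.8  0.1 -0.6]
0.05
target tcp [577.9 163.4 341.4] shift [ -0.4 -10.6   0.1] turn [-0.001  0.001 -0.   ]
0.2
target tcp [585.  161.2 341.4] shift [ -3.5 -17.4   0.1] turn [-0.001  0.001 -0.   ]
0.4
target tcp [593.9 156.6 341.4] shift [ -6.  -27.1   0.1] turn [-0.001  0.001 -0.   ]
0.6
target tcp [601.7 150.3 341.4] shift [ -6.5 -37.    0.1] turn [-0.001  0.001 -0.   ]
0.8
target tcp [608.1 142.7 341.4] shift [ -5.  -46.9   0.1] turn [-0.001  0.001 -0.   ]
1.0
target tcp [612.8 133.9 341.4] shift [ -1.6 -56.3   0.1] turn [-0.001  0.001 -0.   ]
1.1
target tcp [614.5 129.2 341.4] shift [  0.8 -60.7   0.1] turn [-0.001  0.001 -0.   ]
1.15
target tcp [615.1 126.7 341.4] shift [  2.2 -62.8   0.1] turn [-0.001  0.001 -0.   ]
```

View pics/side3c.png

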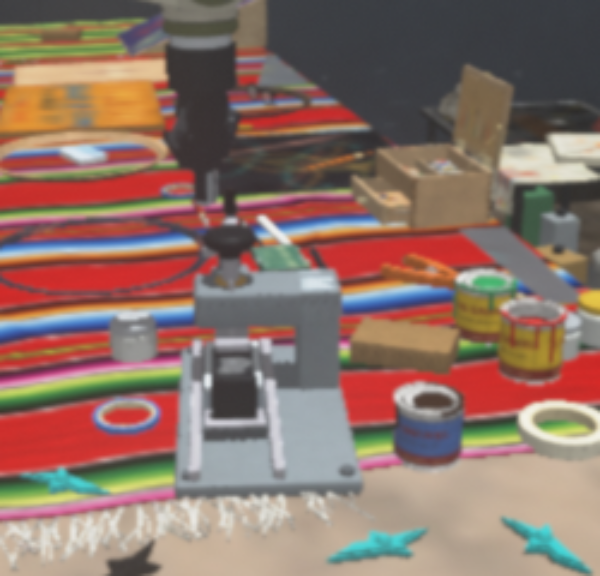

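View pics/top3c.png

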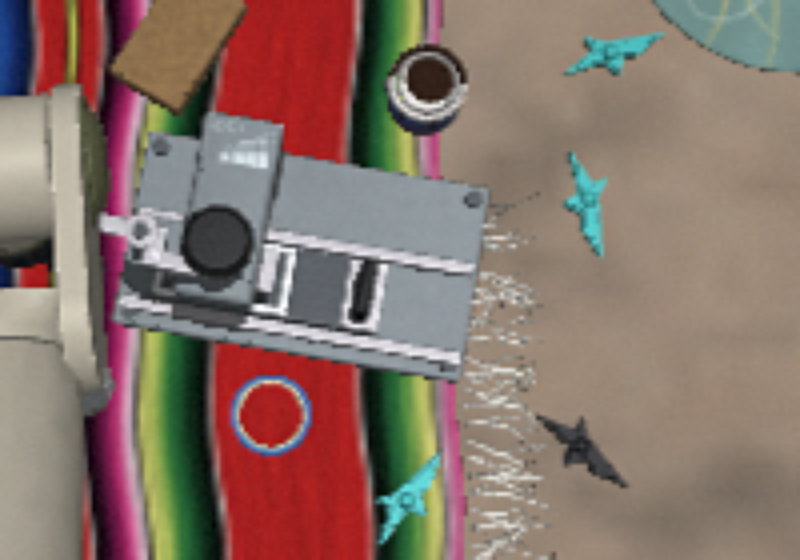

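Side view: fingers at (205,190), left of the peg at (230,195). Now I push along the arc.

```bash
python3 -m creep '[[0,-6,0,0,0,0,0],[-1,-11,0,0,0,0,0],[-3,-17,0,0,0,0,0],[-5,-22,0,0,0,0,0],[-6,-27,0,0,0,0,0],[-6,-32,0,0,0,0,0],[-6,-37,0,0,0,0,0],[-6,-42,0,0,0,0,0]]'; python3 -c "
from g import *
where()"; python3 -m creep '[[1,-4,0,0,0,0,0],[2,-7,0,0,0,0,0],[3,-10,0,0,0,0,0],[4,-12,0,0,0,0,0],[5,-14,0,0,0,0,0],[6,-16,0,0,0,0,0],[7,-17,0,0,0,0,0],[7,-17,0,0,0,0,0]]'; python3 -c "
from g import *
where()
p=env.camera('side'); save(p,'side4.png')
a=cv2.imread('pics/side4.png')[105:255,255:405]; cv2.imwrite('pics/side4c.png',cv2.resize(a,None,fx=4,fy=4))
"
```

```text
time_s: 8.37
tcp_pos: [605.4, 146.4, 340.6]
orientation: [-0.0, -0.409, 0.913, -0.0]
wrist_force: [-0.4, 2.2, 0.1]
opening: 0.003
t 8.3667 press 16.4 106.0 tip z 167.2 F [-0.4  2.2  0.1] tool [-1.4  1.8 -0.1]
time_s: 9.03
tcp_pos: [613.0, 129.9, 340.8]
orientation: [-0.0, -0.409, 0.913, -0.0]
wrist_force: [0.0, -0.2, 0.1]
opening: 0.001
t 9.0333 press 26.8 91.1 tip z 167.4 F [ 0.  -0.2  0.1] tool [ 0.2 -0.2 -0.1]
```

View pics/side4c.png

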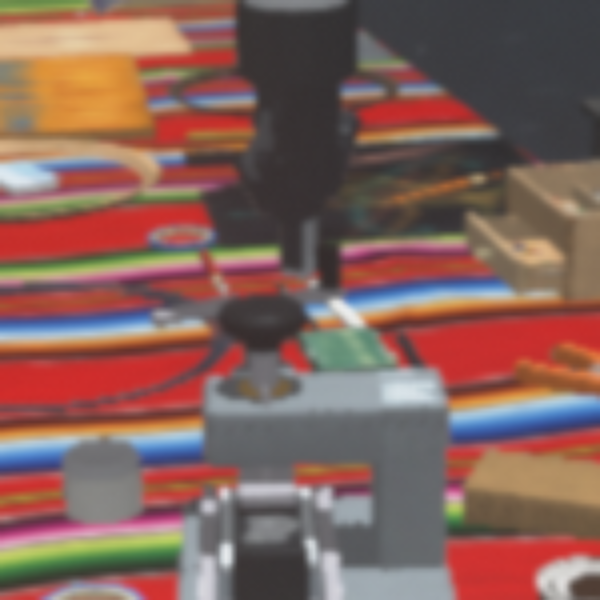

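```bash
python3 -m creep '[[0.5,-1,0,0,0,0,0],[1,-1.5,0,0,0,0,0],[1,-2,0,0,0,0,0],[1.5,-2.5,0,0,0,0,0],[2,-3,0,0,0,0,0],[2,-3.5,0,0,0,0,0],[2,-4,0,0,0,0,0],[2,-4,0,0,0,0,0]]'; python3 -c "
from g import *
where()"
```

```text
time_s: 9.75
tcp_pos: [614.4, 126.4, 340.7]
orientation: [-0.0, -0.409, 0.912, 0.001]
wrist_force: [-3.5, 2.9, 1.1]
opening: -0.001
t 9.75 press 28.8 87.9 tip z 167.3 F [-3.5  2.9  1.1] tool [ 0.1  4.6 -1.1]
```

```bash
python3 -m creep '[[0.5,-0.5,0,0,0,0,0],[0.5,-1,0,0,0,0,0],[1,-1.5,0,0,0,0,0],[1,-2,0,0,0,0,0],[1,-2.5,0,0,0,0,0],[1.5,-3,0,0,0,0,0],[1.5,-3,0,0,0,0,0],[1.5,-3,0,0,0,0,0]]'; python3 -c "
from g import *
where()"
```

```text
time_s: 10.42
tcp_pos: [614.8, 125.2, 340.7]
orientation: [-0.0, -0.41, 0.912, 0.003]
wrist_force: [-7.8, 14.7, 3.6]
opening: 0.002
t 10.4167 press 29.4 86.8 tip z 167.3 F [-7.8 14.7  3.6] tool [-5.8 15.6 -3.5]
```

The force climbs to 16 N while the peg barely moves, so the lever is at its stop. Back off and rise.

```bash
python3 -m creep '[[0,4,0,0,0,0,0],[0,10,0,0,0,0,0],[0,18,0,0,0,0,0],[0,25,0,0,0,0,0],[0,25,-15,0,0,0,0],[0,25,-35,0,0,0,0],[0,25,-45,0,0,0,0],[0,25,-45,0,0,0,0]]'; python3 -c "
from g import *
where();go(0,0,210,.55);go(0,0,185,.55)
for n in ('side','top'):
    p=env.camera(n); save(p,n+'5.png')
a=cv2.imread('pics/top5.png')[145:285,240:440]; cv2.imwrite('pics/top5c.png',cv2.resize(a,None,fx=4,fy=4))
a=cv2.imread('pics/side5.png')[105:255,255:405]; cv2.imwrite('pics/side5c.png',cv2.resize(a,None,fx=4,fy=4))
"
```

```text
time_s: 11.08
tcp_pos: [597.1, 139.8, 388.2]
orientation: [0.002, -0.409, 0.913, -0.001]
wrist_force: [-0.6, -0.6, 0.1]
opening: -0.001
t 11.0833 press 9.4 98.0 tip z 214.8 F [-0.6 -0.6  0.1] tool [ 0.9  0.  -0.1]
target tcp [570.5  45.  383.4] shift [ 88.4 -43.2   4.6] turn [-0.004  0.003 -0.   ]
target tcp [570.5  45.  358.4] shift [ 88.5 -43.1  29.6] turn [-0.004  0.003 -0.   ]
```

View pics/side5c.png

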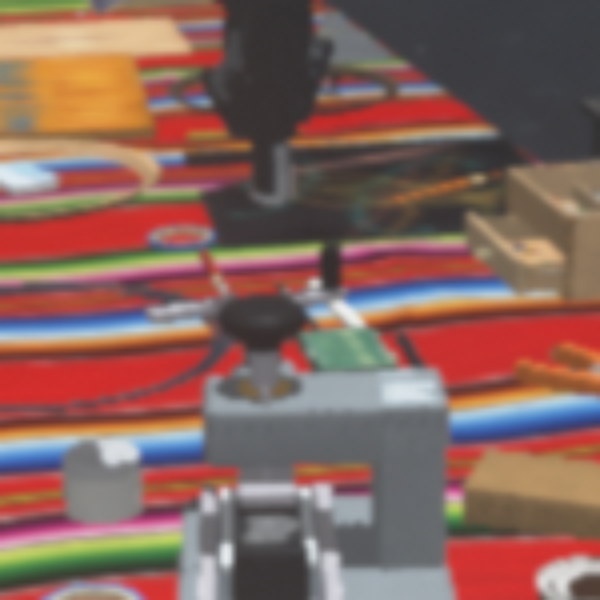

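View pics/top5c.png

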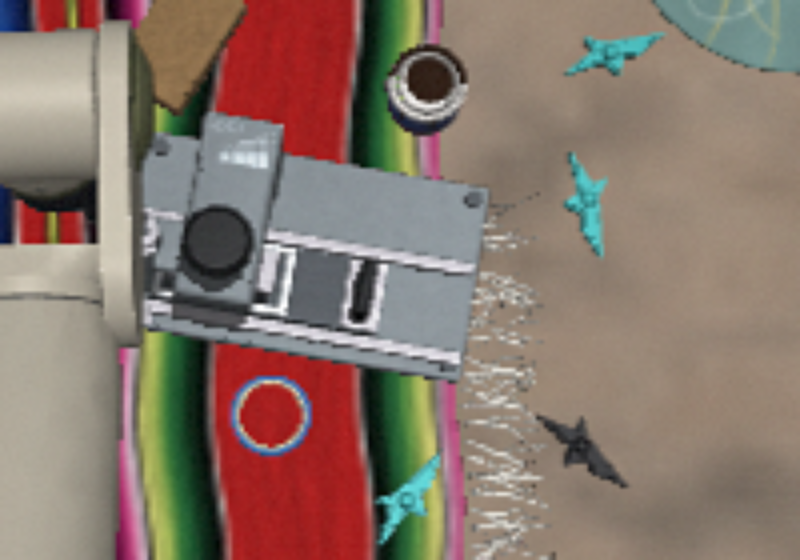

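```bash
python3 -m creep '[[15,-7,0,0,0,0,0],[35,-17,0,0,0,0,0],[55,-27,0,0,0,0,0],[75,-36,5,0,0,0,0],[88,-43,12,0,0,0,0],[88,-43,22,0,0,0,0],[88,-43,28,0,0,0,0],[88,-43,30,0,0,0,0]]'; python3 -c "
from g import *
p=env.camera('side'); save(p,'side6.png')
where()
for l in (0.05,.9,1.0,1.1): print(l,proj(p,P(q,50*np.sin(l),58+50*np.cos(l),188.5)).round(1))
print(proj(p,P(q,0,0,179)))
a=cv2.imread('pics/side6.png')[105:255,255:405]; cv2.imwrite('pics/side6c.png',cv2.resize(a,None,fx=4,fy=4))
"
```

```text
time_s: 11.85
tcp_pos: [570.7, 45.8, 353.7]
orientation: [-0.001, -0.409, 0.913, 0.001]
wrist_force: [0.4, 0.2, -0.6]
opening: 0.002
t 11.9 press 0.1 1.1 tip z 180.7 F [-0.1  0.3  0.3] tool [-0.2  0.3 -0.3]
0.05 [319.2 163.5]
0.9 [333.8 165.3]
1.0 [335.  165.7]
1.1 [336.1 166.2]
[318.83531596 180.39549245]
```

View pics/side6c.png

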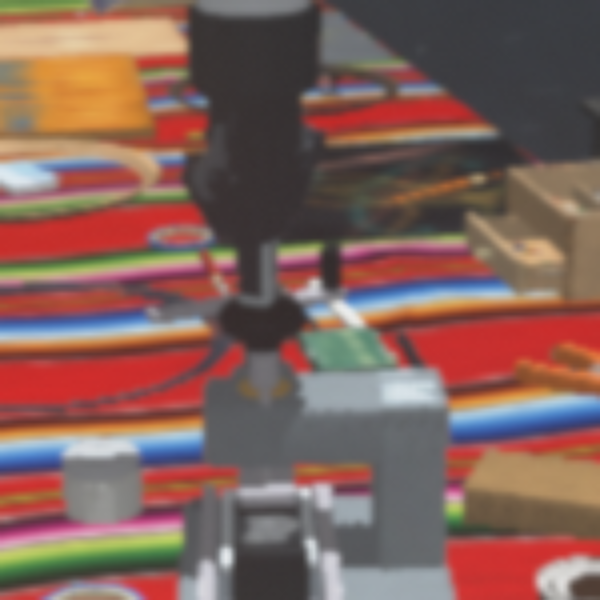

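The lever matches 1.1 rad (peg at 337.2 px, predicted about 337), and the fingertips are centred just above the cap. Now ease down.

```bash
python3 -m creep '[[0,0,1,0,0,0,0],[0,0,2.5,0,0,0,0],[0,0,4,0,0,0,0],[0,0,6,0,0,0,0],[0,0,8,0,0,0,0],[0,0,10,0,0,0,0],[0,0,11,0,0,0,0],[0,0,12,0,0,0,0]]'; python3 -c "
from g import *
where()"
```

```text
time_s: 12.57
tcp_pos: [570.8, 45.4, 343.8]
orientation: [0.0, -0.409, 0.913, -0.0]
wrist_force: [0.6, 1.8, 3.4]
opening: -0.003
t 12.5667 press 0.2 0.5 tip z 170.4 F [0.6 1.8 3.4] tool [-1.7  0.8 -3.4]
```

```bash
python3 -m creep '[[0,0,1.5,0,0,0,0],[0,0,3,0,0,0,0],[0,0,4.5,0,0,0,0],[0,0,6,0,0,0,0],[0,0,7,0,0,0,0],[0,0,8,0,0,0,0],[0,0,8,0,0,0,0],[0,0,8,0,0,0,0]]'; python3 -c "
from g import *
where()"
```

```text
time_s: 13.23
tcp_pos: [570.8, 45.3, 335.8]
orientation: [0.0, -0.409, 0.913, -0.0]
wrist_force: [1.2, 3.1, 3.7]
opening: -0.001
t 13.2333 press 0.2 0.4 tip z 162.4 F [1.2 3.1 3.7] tool [-3.1  1.2 -3.7]
```

```bash
python3 -m creep '[[0,0,0.5,0,0,0,0],[0,0,1,0,0,0,0],[0,0,1.5,0,0,0,0],[0,0,2,0,0,0,0],[0,0,2,0,0,0,0],[0,0,2,0,0,0,0],[0,0,2,0,0,0,0],[0,0,2,0,0,0,0]]'; python3 -c "
from g import *
where()"
```

```text
time_s: 13.9
tcp_pos: [570.8, 45.3, 333.8]
orientation: [0.0, -0.409, 0.913, -0.0]
wrist_force: [1.2, 2.7, 3.6]
opening: -0.002
t 13.9 press 0.2 0.4 tip z 160.4 F [1.2 2.7 3.6] tool [-2.8  0.9 -3.6]
```

```bash
python3 -m creep '[[0,0,0.3,0,0,0,0],[0,0,0.6,0,0,0,0],[0,0,1,0,0,0,0],[0,0,1,0,0,0,0],[0,0,1,0,0,0,0],[0,0,1,0,0,0,0],[0,0,1,0,0,0,0],[0,0,1,0,0,0,0]]'; python3 -c "
from g import *
where()"
```

```text
time_s: 14.57
tcp_pos: [570.8, 45.3, 332.8]
orientation: [0.0, -0.409, 0.913, -0.0]
wrist_force: [1.7, 3.5, 4.4]
opening: 0.003
t 14.5667 press 0.2 0.4 tip z 159.4 F [1.7 3.5 4.4] tool [-3.7  1.1 -4.4]
```

```bash
python3 -m creep '[[0,0,0.2,0,0,0,0],[0,0,0.4,0,0,0,0],[0,0,0.6,0,0,0,0],[0,0,0.6,0,0,0,0],[0,0,0.6,0,0,0,0],[0,0,0.6,0,0,0,0],[0,0,0.6,0,0,0,0],[0,0,0.6,0,0,0,0]]'; python3 -c "
from g import *
where()"
```

```text
time_s: 15.23
tcp_pos: [570.7, 45.4, 332.4]
orientation: [0.0, -0.409, 0.913, -0.0]
wrist_force: [2.1, 2.3, 6.6]
opening: 0.001
t 15.2333 press 0.2 0.4 tip z 159.0 F [2.1 2.3 6.6] tool [-3.1 -0.  -6.6]
```

The first stop is reached: 20 mm down with the force stepping up. Pause here for about a second.

```bash
python3 -m creep '[[0,0,-0.1,0,0,0,0],[0,0,-0.1,0,0,0,0],[0,0,-0.1,0,0,0,0],[0,0,-0.1,0,0,0,0],[0,0,-0.1,0,0,0,0],[0,0,-0.1,0,0,0,0],[0,0,-0.1,0,0,0,0],[0,0,-0.1,0,0,0,0]]'; python3 -c "
from g import *
where()";python3 -m creep '[[0,0,0,0,0,0,0],[0,0,0,0,0,0,0],[0,0,0,0,0,0,0],[0,0,0,0,0,0,0],[0,0,0,0,0,0,0],[0,0,0,0,0,0,0],[0,0,0,0,0,0,0],[0,0,0,0,0,0,0]]'; python3 -c "
from g import *
where()"
```

```text
time_s: 15.9
tcp_pos: [570.7, 45.4, 332.5]
orientation: [0.0, -0.409, 0.913, -0.0]
wrist_force: [1.2, 3.2, 6.3]
opening: -0.002
t 15.9 press 0.2 0.4 tip z 159.1 F [1.2 3.2 6.3] tool [-3.1  1.2 -6.3]
time_s: 16.57
tcp_pos: [570.7, 45.4, 332.5]
orientation: [0.0, -0.409, 0.913, -0.0]
wrist_force: [0.7, 3.0, 6.3]
opening: 0.0
t 16.5667 press 0.2 0.4 tip z 159.1 F [0.7 3.  6.3] tool [-2.7  1.4 -6.3]
```

```bash
python3 -m creep '[[0,0,1,0,0,0,0],[0,0,2,0,0,0,0],[0,0,3.5,0,0,0,0],[0,0,5,0,0,0,0],[0,0,6.5,0,0,0,0],[0,0,8,0,0,0,0],[0,0,8.5,0,0,0,0],[0,0,8.5,0,0,0,0]]'; python3 -c "
from g import *
where()"; python3 -m creep '[[0,0,0.5,0,0,0,0],[0,0,1,0,0,0,0],[0,0,1.5,0,0,0,0],[0,0,2,0,0,0,0],[0,0,2,0,0,0,0],[0,0,2,0,0,0,0],[0,0,2,0,0,0,0],[0,0,2,0,0,0,0]]'; python3 -c "
from g import *
where()"
```

```text
time_s: 17.23
tcp_pos: [570.7, 45.4, 324.7]
orientation: [0.001, -0.409, 0.913, -0.0]
wrist_force: [-0.9, 3.2, 11.5]
opening: 0.002
t 17.2333 press 0.1 0.4 tip z 151.3 F [-0.9  3.2 11.5] tool [ -1.8   2.8 -11.5]
time_s: 17.9
tcp_pos: [570.7, 45.4, 322.9]
orientation: [0.001, -0.409, 0.913, -0.0]
wrist_force: [-0.7, 2.9, 13.1]
opening: 0.001
t 17.9 press 0.1 0.4 tip z 149.5 F [-0.7  2.9 13.1] tool [ -1.7   2.4 -13.1]
```

```bash
python3 -m creep '[[0,0,0.3,0,0,0,0],[0,0,0.6,0,0,0,0],[0,0,0.9,0,0,0,0],[0,0,1.2,0,0,0,0],[0,0,1.5,0,0,0,0],[0,0,1.5,0,0,0,0],[0,0,1.5,0,0,0,0],[0,0,1.5,0,0,0,0]]'; python3 -c "
from g import *
where()"
```

```text
time_s: 18.57
tcp_pos: [570.6, 45.4, 322.3]
orientation: [0.001, -0.409, 0.913, -0.001]
wrist_force: [-2.5, 2.1, 18.5]
opening: -0.002
t 18.5667 press 0.0 0.4 tip z 148.9 F [-2.5  2.1 18.5] tool [  0.1   3.2 -18.5]
```

The second stop is solid: 18.5 N, 30 mm down. Hold.

```bash
python3 -m creep '[[0,0,0.5,0,0,0,0],[0,0,0.5,0,0,0,0],[0,0,0.5,0,0,0,0],[0,0,0.5,0,0,0,0],[0,0,0.5,0,0,0,0],[0,0,0.5,0,0,0,0],[0,0,0.5,0,0,0,0],[0,0,0.5,0,0,0,0]]'; python3 -c "
from g import *
where()"; python3 -m creep '[[0,0,0,0,0,0,0],[0,0,0,0,0,0,0],[0,0,0,0,0,0,0],[0,0,0,0,0,0,0],[0,0,0,0,0,0,0],[0,0,-2,0,0,0,0],[0,0,-4,0,0,0,0],[0,0,-6,0,0,0,0]]'; python3 -m creep '[[0,0,-2,0,0,0,0],[0,0,-5,0,0,0,0],[0,0,-8,0,0,0,0],[0,0,-12,0,0,0,0],[0,0,-16,0,0,0,0],[0,0,-20,0,0,0,0],[0,0,-25,0,0,0,0],[0,0,-30,0,0,0,0]]'; python3 -m creep '[[0,0,-10,0,0,0,0],[0,0,-25,0,0,0,0],[0,0,-45,0,0,0,0],[0,20,-65,0,0,0,0],[0,50,-85,0,0,0,0],[0,80,-95,0,0,0,0],[0,110,-100,0,0,0,0],[0,140,-100,0,0,0,0]]';python3 -c "
from g import *
where()
for n in ('side','top'):
    p=env.camera(n); save(p,n+'7.png')
a=cv2.imread('pics/top7.png')[145:285,240:440]; cv2.imwrite('pics/top7c.png',cv2.resize(a,None,fx=4,fy=4))
a=cv2.imread('pics/side7.png')[105:305,235:435]; cv2.imwrite('pics/side7c.png',cv2.resize(a,None,fx=3,fy=3))
"
```

```text
time_s: 19.23
tcp_pos: [570.6, 45.4, 322.3]
orientation: [0.001, -0.409, 0.913, -0.001]
wrist_force: [-4.7, 3.2, 21.4]
opening: -0.001
t 19.2333 press -0.0 0.5 tip z 148.9 F [-4.7  3.2 21.4] tool [  0.7   5.6 -21.4]
time_s: 19.9
tcp_pos: [570.6, 45.4, 326.9]
orientation: [0.001, -0.409, 0.913, -0.0]
wrist_force: [-1.0, 2.9, 9.5]
opening: 0.003
time_s: 20.57
tcp_pos: [570.6, 45.2, 355.8]
orientation: [-0.001, -0.409, 0.913, 0.0]
wrist_force: [0.5, -0.1, -0.6]
opening: 0.001
time_s: 21.23
tcp_pos: [464.9, 139.1, 457.3]
orientation: [0.001, -0.409, 0.913, -0.0]
wrist_force: [1.3, -0.1, -0.3]
opening: 0.002
t 21.2333 press -120.6 73.9 tip z 283.9 F [ 1.3 -0.1 -0.3] tool [-0.8 -1.   0.3]
```

View pics/side7c.png

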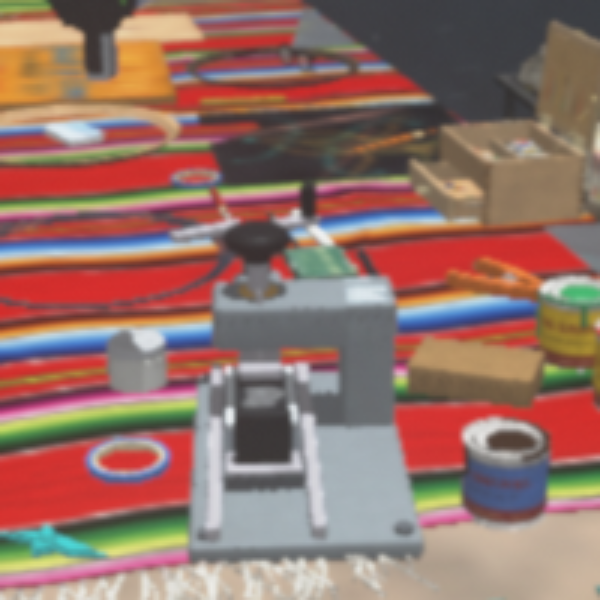

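View pics/top7c.png

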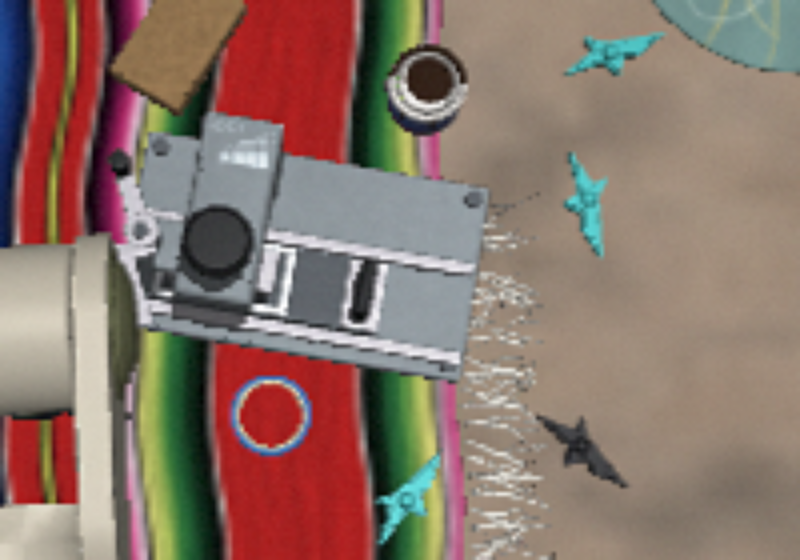

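```bash
python3 -c "
from g import *
p=env.camera('top')
f=lambda u,z: back(p,(u[0]/4+239.5,u[1]/4+144.5),z)[:2]
a,b=f((489,312),77),f((364,290),77); print('tab moved',np.linalg.norm(a-b))
pv=f((141,230),165.5); 
ang=[np.arctan2(*(f(u,188.5)-pv)[::-1]) for u in((73,213),(120,161))]; print('lever turned',ang[0]-ang[1])
q1=f((216,241),179); print(q1)
"
```

```text
tab moved 99.38549395422038
lever turned 1.1056766465181604
[571.1112626   47.95568763]
```

```bash
python3 -c "
from g import *
env.hand_in(); where()"
```

```text
the job is handed in; nothing more can be done
the job is handed in; nothing more can be done
```

The emblem is pressed and the job is handed in, at about 21 s of the 64 s allowed; `env.hand_in()` gave no verdict.

1. **Carriage:** I pushed it in until it met its stop at 22 N.
2. **Lever:** I swung it forward by the peg until it met its stop at 16 N.
3. **First stop:** I eased the cap about 20 mm down, where the force rose to 6.3–6.6 N, and paused about 1.5 s.
4. **Second stop:** I pressed on to about 30 mm down at 18–21 N and held it a little over 1 s. Then I let the plunger rise and moved the arm clear.

**Last checks:**
- In the pictures the tab moved 99.4 mm, against 100 mm for fully in. The lever turned 1.106 rad, against 1.1 for fully forward.
- The cap is back at its rest height in the side view. The can, jar and tape look unmoved. I judged all of these by eye, and the arm hid the jar in the last top view.

**Not confirmed or slightly off:**
- The emblem is hidden under the head, so I couldn't see it in its nest at the end. The first stop came at 20 mm, not the 26 mm of an empty nest, so it lay under the pad.
- The pause force was slightly over the nominal 6 N for the first stop, but the cap stayed at the 20 mm height.
- The two cameras disagreed by 2–3 pixels in the press fit, which didn't affect the moves.

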